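# Show a docked carrier's foot label to the code reader

## Robot

A 6-joint arm with a two-finger parallel gripper is mounted at the origin on the work surface. World frame = base frame: x ahead of the robot, y to its left, z up, the work surface at z = 0. Lengths are in mm, angles in degrees, forces in N, time in s.
With the tool pointing down it reaches from about 350 to 850 mm from the base axis. Payload 8.1 kg.
Tool frame: the origin (TCP) lies midway between the tips of the shut fingers; the grasp point (between the pads) lies 19 mm behind it; z points along the fingers, y is the direction in which the jaws open and shut (so a half turn about z gives the same grasp; the last joint's range is limited). The gripper opens to 85 mm and grips with 20 to 120 N. Pads are 22 mm wide; open, the fingers measure 114 mm over their backs; the gripper's body (76 mm by 85 mm) begins 54 mm behind the grasp point. The pads swing forward as they close: fully open they stand 13 mm farther back than shut.
Start: joints at [-79.492, 7.471, 85.268, -0, 87.261, -4.893], TCP at [159.365, -578.453, 231.292] pointing down, gripper open.
Joint ranges: [-169.43, 169.43], [-51.17, 129.36], [1.28, 143.12], [-76.62, 256.62], [0, 156.53], [-152.29, 152.29]. Speed limits (degrees/s): [136.94, 136.94, 159.86, 180, 180, 180].

## Interface

Orientations are given as [roll, pitch, yaw] about the fixed x, y, z axes, in that order (R = Rz(yaw) Ry(pitch) Rx(roll)).
In Python, from bench import r gives the robot as it stands.
- The arm moves only by the shell command python3 -m jog 'ROWS' [FORCE]. ROWS is JSON, a list of rows, each a list of 5 numbers: the shift along the tool's x, y, z in m, then the turn about the tool's z in rad, then the opening, from 0 (shut) to 1 (fully open). A call has 1 to 20 rows; each row is the pose to reach, as a shift and turn from the pose measured when the call began, along the tool's axes at that moment; what a row does not reach only later rows make up. A row lasts 1/10 s, in which the tool goes at most 50 mm and 8.59 degrees, less where a joint would pass 70% of its speed; a pose out of reach is approached as far as the arm can. A call with a gripper value outside its range is refused whole. The fingers move at their own pace and stop on an object; FORCE is the grip in N (left out, the last holds). Time passes only in rows, so rows that repeat a pose let the fingers close. It gives the time, the measured TCP pose, the force and the opening at its end, in the units of the state.
- r.sense(): the state, without advancing time (a new reading comes with each control period).
- r.snapshot(name): name is "side" or "top" or "wrist"; returns a dict with "pixels" (400x640x3 uint8, red, green, blue), "K" (3x3 intrinsics, pixels), "k1" (the pictures are not rectified: a ray, as slopes to the right and down, at radius r is drawn at 1 + k1 r^2 times it, then the intrinsics apply), "R" (3x3) and "t" (3): a world point X has camera coordinates R X + t. Camera axes: x right, y down, z forward; pixel columns grow to the right and rows downward; lengths in mm; the calibration is good to about 2 mm. A picture is of the moment at which its call begins. There is no depth.
- r.hand_in(): hands the job in, once; it reports no verdict.
The state is a dict: "time": time; "joint_pos": joint angles; "qd": joint speeds; "joint_efforts": joint torques, N m; "tool_pos": TCP position; "tcp_rot": TCP orientation; "ft_force": force on the tool from outside, world axes, zero at the start; "wrist_torque": the same for the moment, N m; "finger_gap": finger opening in mm.
Only numpy, scipy, OpenCV 4.12 (cv2) and the standard library are available. Lean on these libraries where they do the work, as an engineer would, in place of code of your own. Each camera call takes 0.05 s, during which the arm holds its last target.

## Task

Take the carrier nearer the open pocket of the dock rail, slide it along the rail into the pocket and draw it straight up out of the dock. Then tip it over so that the underside of its foot squarely faces the window of the code reader, centred about 9 cm in front of the glass, and finish holding it still there in the gripper, touching nothing else. Leave the spare carrier in the rail and all other loose things where they are.

Things in the scene. Friction and masses are not known exactly. Their poses are not given: they have to be found in the camera images.
- dock: fixed aluminium rail, 320 long (x) x 88 x 19 high; origin: centre of its underside. Channel 72 wide, floor 4 up, end walls inside at x=-152, +152. From x=-64 to 152 dark steel lips (14 to 19 up) leave a 44 wide slot: feet are trapped under them, carriers only slide along x. No lips from x=-152 to -64: the open pocket, centre x=-108; a carrier at x=-118 to -98 lifts straight out. Place and yaw vary.
- carrier_mid (a point): white round carrier, 130 high: foot disc 64 diameter x 5; neck 38 to 28 up; bulge 54 at 40 to 48 up; straight body and cap of 44 from 58 to 130 up (grip near its top). Point on its axis 65 up; z axis foot to cap. Stands in the rail on the channel floor, axis at x=-20 to 40 of the dock: of the two there, the one nearer the pocket. 0.14 to 0.28 kg, balanced about half-way up.
- carrier_foot (a point): centre of the underside of that carrier's foot disc, where its code label is; z axis from foot to cap
- spare_mid (a point): the spare carrier, same shape, standing in the rail near its blind end (axis at about x = +114 of the dock): it stays. Point on its axis half-way up (65 above its foot's underside).
- window: window of the fixed desk code reader: grey head 70 x 78 x 36 thick on a black stand, the glass on its face, looking up at 45 degrees and back towards the robot. Origin: centre of the glass, 90 above the table; z axis straight out of the glass; y axis level, across it. Place and yaw vary.
- stray_tall_mid (a point): white carrier of the same shape (130 high) standing loose on the table, not in the dock, beyond the dock and reader; point on its axis half-way up (65 above the table)
- stray_short_mid (a point): white carrier, 110 high, standing loose on the left, by the console; point on its axis half-way up (55 above the table)
- jar: closed specimen jar, 54 diameter x 70 high, standing on the table on the right; origin at the centre of its underside
- tape: roll of paper tape lying flat, 72 outer diameter x 25 high, on the left; origin at the centre of its underside
- mouse: black computer mouse, 100 x 58 x 24, a little to the right, near the robot; origin at the centre of its underside
- scanner: black hand-held scanner lying flat, about 150 long x 70 x 34 high, at the far right; origin at its underside

How it is judged (in metres and radians):
On the way, in this order (a step that is already met when the one before it is completed fails the run):
1. the carrier has been slid along the rail into the open pocket, foot still down in the channel (x of carrier_foot in the frame of dock below -0.092 m and z of carrier_foot in the frame of dock below 0.016 m), for 0.05 s.
2. the carrier has been drawn up out of the dock in the gripper (z of carrier_foot in the frame of dock above 0.04 m and contact force between carrier and the fingers above 0.5 N), for 0.1 s.
At the end, for the whole second after the job is handed in: Held still in the fingers, free of dock, reader and table, foot over 100 mm up; foot centre 50 to 140 mm out from the glass and within 25 mm of the window axis each way; foot towards the glass, axes within 0.3 rad; spare within 30 mm of its start (z of carrier_foot in the frame of window between 0.05 and 0.14 m and x of carrier_foot in the frame of window between -0.025 and 0.025 m and y of carrier_foot in the frame of window between -0.025 and 0.025 m and z of carrier_mid in the frame of window above 0.095 m and angle between the z axis of carrier_foot and the z axis of window, either way round below 0.3 rad and height (world z) of carrier_foot above 0.1 m and contact force between carrier and the fingers above 0.5 N and contact force between carrier and dock below 0.1 N and contact force between carrier and reader below 0.1 N and contact force between carrier and table below 0.1 N and contact force between carrier and stray_tall below 0.1 N and linear speed of carrier below 0.03 m/s and angular speed of carrier below 0.2 rad/s and distance of spare_mid from where it was at the start of the episode below 0.03 m); the arm keeps its last pose, push and grip.
It fails at once if the spare carrier was disturbed (moved over 30 mm) (distance of spare_mid from where it was at the start of the episode above 0.03 m).
It fails at once if another loose thing was disturbed (moved over 30 mm) (distance of any of stray_tall_mid, stray_short_mid, jar, tape, mouse, scanner from where it was at the start of the episode above 0.03 m).
It also fails if it takes over 45 s, if anything falls off the work surface, if the arm or the gripper's body presses on something with over 40 N, if the wrist force passes 120 N, or if a joint passes its speed limit or range.

## Working session

There is one attempt and no reset: what is moved stays moved. The work goes in short steps, Python scripts to look and compute and a shell command to move; the robot and the scene stay as the last step left them, time stands still between calls to the robot, and variables do not carry over. Pictures are saved under pics/ and viewed, and the job is handed in when it is done.

```bash
ls -la; mkdir -p pics; cat > h.py <<'E'
import numpy as np, cv2
from bench import r
def snap(n,f):
    s=r.snapshot(n); np.savez('pics/'+f+'.npz',**{k:np.array(v) for k,v in s.items()}); cv2.imwrite('pics/'+f+'.png',s['pixels'][:,:,::-1]); return s
def load(f):
    d=np.load('pics/'+f+'.npz'); return {k:d[k] for k in d.files}
def ray(s,u,v):
    K=s['K']; d=np.array([float(s['k1']),0,0,0,0])
    # slopes: solve p_d = p(1+k1 r^2)
    p=cv2.undistortPoints(np.array([[[u,v]]],float),K,d)[0,0]
    R=s['R']; return -R.T@s['t'], R.T@np.array([p[0],p[1],1.])
def onz(s,u,v,z):
    c,d=ray(s,u,v); return c+d*(z-c[2])/d[2]
def tri(a,b):
    A=[];B=[]
    M=np.zeros((3,3));q=np.zeros(3)
    for c,d in (a,b):
        d=d/np.linalg.norm(d);P=np.eye(3)-np.outer(d,d);M+=P;q+=P@c
    X=np.linalg.solve(M,q)
    return X,[np.linalg.norm(np.cross(X-c,d/np.linalg.norm(d))) for c,d in (a,b)]
def proj(s,X):
    p=s['R']@np.array(X,float)+s['t']; x=p[:2]/p[2]; x=x*(1+float(s['k1'])*(x@x)); return s['K'][:2,:2]@x+s['K'][:2,2]
E
python3 - <<'E'
from h import *
np.set_printoptions(precision=1,suppress=True)
print(r.sense())
for n in('side','top','wrist'):
    s=snap(n,n+'0'); print(n,s['K'].tolist() if hasattr(s['K'],'tolist') else s['K'],s['k1'],-np.array(s['R']).T@s['t']); print(np.array(s['R']))
E
```

```text
total 12
drwxr-xr-x  3 agent agent 4096 Dec  7 05:01 .
drwxr-xr-x 23 root  root  4096 Dec  7 05:01 ..
drwxr-xr-x  2 agent agent 4096 Dec  7 05:01 pics
{'time': 0.0, 'joint_pos': array([-79.5,   7.5,  85.3,   0. ,  87.3,  -4.9]), 'qd': array([-0.1,  0.1, -0. ,  0. , -0.1,  0. ]), 'joint_efforts': array([ -0. , -56.9, -50.1,  -0. ,   0. ,  -0. ]), 'tool_pos': array([ 159.3, -577.9,  230.2]), 'tcp_rot': array([-179.9,   -0. ,   15.4]), 'ft_force': array([-0.8, -0. ,  0.1]), 'wrist_torque': array([ 0., -0.,  0.]), 'finger_gap': 85.2839471413754}
side [[445.3992102459423, 0.0, 316.9491554351972], [0.0, 445.3992102459423, 198.300661678184], [0.0, 0.0, 1.0]] -0.12740640817153334 [133.4 692.5 868.8]
[[-0.9 -0.5 -0. ]
 [-0.4  0.6 -0.7]
 [ 0.4 -0.6 -0.7]]
top [[407.82547924699503, 0.0, 317.9779560421816], [0.0, 407.82547924699503, 196.82465377805656], [0.0, 0.0, 1.0]] -0.048743365457989164 [ 396.7  -11.5 1214.9]
[[ 0.  -1.  -0. ]
 [-1.  -0.  -0.1]
 [ 0.1  0.  -1. ]]
wrist [[315.63574540484996, 0.0, 321.03971788149846], [0.0, 315.63574540484996, 201.85358301848777], [0.0, 0.0, 1.0]] -0.061860100701654784 [ 227.2 -560.5  372.7]
[[ 0.3 -1.  -0. ]
 [-0.9 -0.3  0.3]
 [-0.3 -0.1 -1. ]]
```

View pics/side0.png

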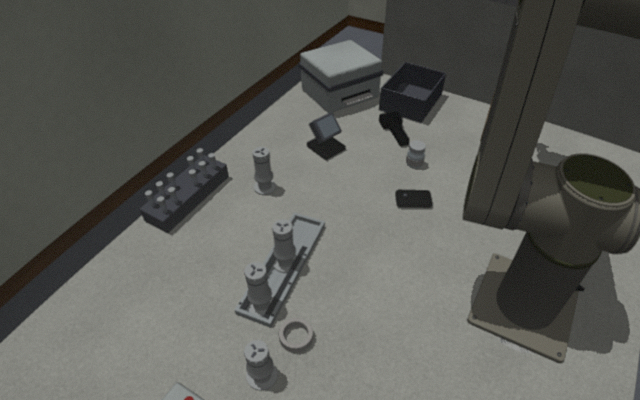

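View pics/top0.png

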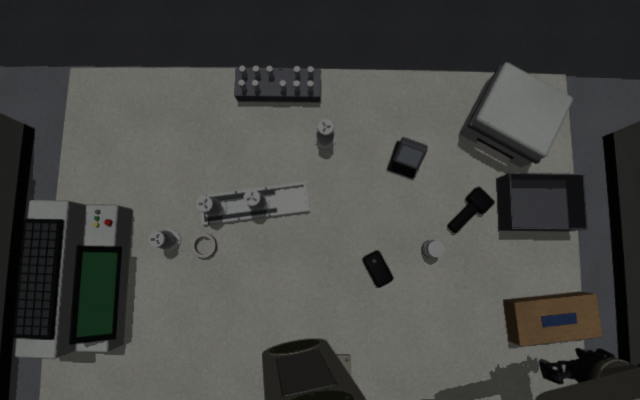

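View pics/wrist0.png

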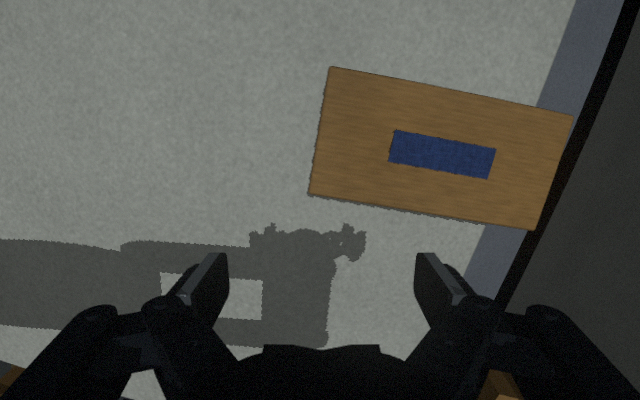

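Overview: in "top", the dock spans about (203–309, 185–222) with its open pocket at the right. The mid carrier's cap is near (252,197), the spare near (205,203), the reader at (408,157) and the tall stray at (325,128). Next I'll zoom in.

```bash
python3 - <<'E'
from h import *
t=cv2.imread('pics/top0.png'); s=cv2.imread('pics/side0.png')
a=cv2.resize(t[165:240,190:325],None,fx=5.9,fy=5.9,interpolation=cv2.INTER_CUBIC); cv2.imwrite('pics/ztop.png',np.clip(a*1.6,0,255).astype('uint8'))
a=cv2.resize(s[205:335,225:340],None,fx=4.5,fy=4.5,interpolation=cv2.INTER_CUBIC); cv2.imwrite('pics/zside.png',np.clip(a*1.6,0,255).astype('uint8'))
a=cv2.resize(t[125:190,375:440],None,fx=6,fy=6,interpolation=cv2.INTER_CUBIC)
b=cv2.resize(s[100:165,295:360],None,fx=6,fy=6,interpolation=cv2.INTER_CUBIC)
cv2.imwrite('pics/zrd.png',np.clip(np.hstack([a,b])*1.6,0,255).astype('uint8'))
E
```

```text
(no output)
```

View pics/ztop.png

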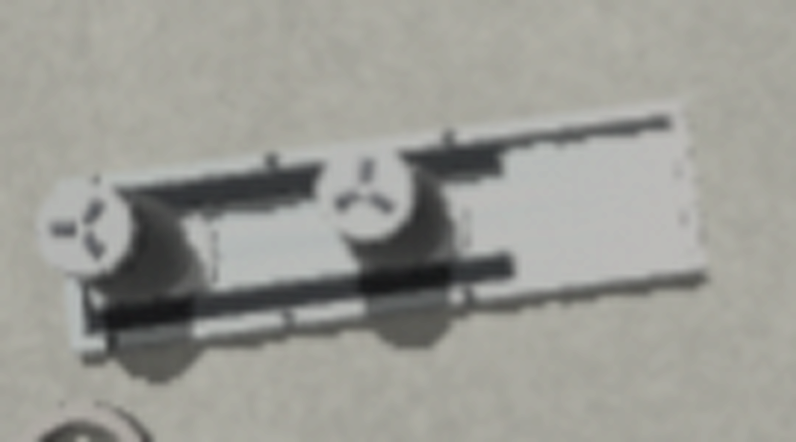

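View pics/zside.png

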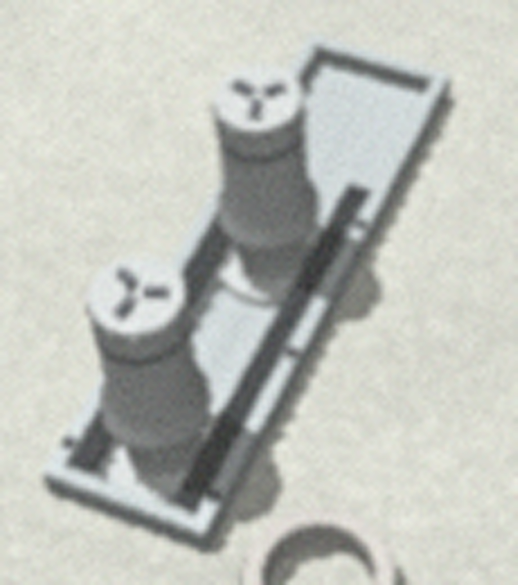

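View pics/zrd.png

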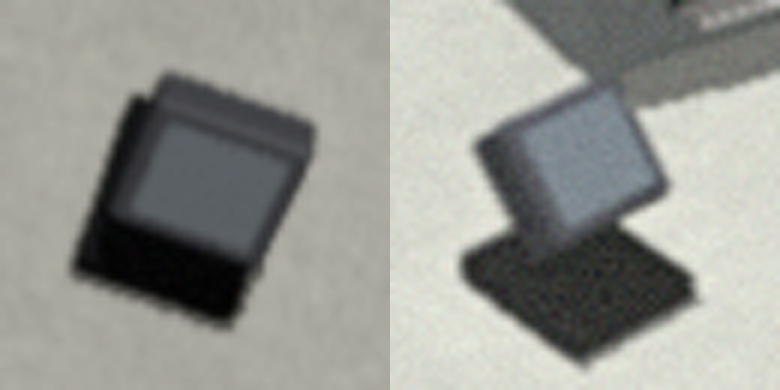

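```bash
python3 - <<'E'
from h import *
np.set_printoptions(precision=1,suppress=True)
T=load('top0');S=load('side0')
def tp(u,v,f=5.9,o=(190,165)): return ((u+.5)/f-.5+o[0],(v+.5)/f-.5+o[1])
def sp(u,v,f=4.5,o=(225,205)): return ((u+.5)/f-.5+o[0],(v+.5)/f-.5+o[1])
def T2(n,a,b):
    print(n,*tri(ray(T,*a),ray(S,*b)))
T2('midcap',tp(365,192),sp(258,103)); T2('sparecap',tp(86,228),sp(138,293))
for n,a,b in (('PF',(690,100),(318,44)),('PN',(706,272),(448,80)),('BN',(83,348),(212,535))):
    T2(n,tp(*a),sp(*b)); print(onz(T,*tp(*a),19),onz(S,*sp(*b),19))
print('BF side',onz(S,*sp(45,475),19))
f=6;o=(375,125);o2=(295-65,100)
# glass corners TL,TR,BR,BL as seen in top
tc=[(192,122),(290,158),(245,258),(130,205)]
sc=[(520+2,140),(608,85),(668-8,185),(570,228)]
# physical: top view image up=+x(far,high edge), right=-y
sr=lambda p:sp(*p,f=6,o=o2)
t=[tp(*p,f=6,o=o) for p in tc]
for i in range(4):
  T2('g%d'%i,t[i],sr(sc[i]))
E
```

```text
midcap [540.9 168.7 130. ] [np.float64(2.2286019454391166), np.float64(2.228601945439352)]
sparecap [522.1 294.6 133.5] [np.float64(2.352865247750174), np.float64(2.3528652477504552)]
PF [605.6  24.6   6.5] [np.float64(3.857280364700096), np.float64(3.8572803647002285)]
[606.9  25.8  19. ] [595.   33.2  19. ]
PN [519.1  15.8  13.8] [np.float64(1.4412368587250484), np.float64(1.4412368587251139)]
[519.9  16.3  19. ] [515.4  19.5  19. ]
BN [473.8 327.1  10.3] [np.float64(4.586009352735287), np.float64(4.586009352735171)]
[477.4 326.7  19. ] [465.9 329.3  19. ]
BF side [554.5 344.2  19. ]
g0 [ 702.4 -257.9   95. ] [np.float64(0.40542587669328606), np.float64(0.40542587669345403)]
g1 [ 679.5 -300.5  111.3] [np.float64(2.4682373351922524), np.float64(2.468237335192191)]
g2 [ 641.  -287.9   71.2] [np.float64(1.8695382955719149), np.float64(1.8695382955719761)]
g3 [ 664.4 -233.9   70.8] [np.float64(3.715416689738083), np.float64(3.715416689738299)]
```

```bash
python3 -m jog '[[0.035,-0.019,-0.03,0,1],[0.08,-0.042,-0.03,0,1],[0.12,-0.065,-0.03,0,1],[0.16,-0.086,-0.03,0,1],[0.2,-0.108,-0.03,0,1],[0.24,-0.13,-0.03,0,1],[0.28,-0.151,-0.03,0.03,1],[0.32,-0.18,-0.03,0.06,1],[0.345,-0.22,-0.03,0.1,1],[0.36,-0.265,-0.03,0.13,1],[0.375,-0.31,-0.03,0.13,1],[0.39,-0.355,-0.03,0.13,1],[0.405,-0.4,-0.03,0.13,1],[0.42,-0.445,-0.03,0.13,1],[0.44,-0.49,-0.03,0.13,1],[0.46,-0.535,-0.03,0.13,1],[0.48,-0.58,-0.03,0.13,1],[0.497,-0.615,-0.03,0.13,1],[0.497,-0.634,-0.03,0.13,1],[0.497,-0.634,-0.03,0.13,1]]' 60; python3 - <<'E'
from h import *
np.set_printoptions(precision=2,suppress=True)
print(r.sense()); s=snap('wrist','w1');print(-s['R'].T@s['t'])
E
```

```text
time: 2.15
tool_pos: [469.2, 167.6, 260.9]
tcp_rot: [-179.9, 0.1, 8.2]
ft_force: [0.3, 0.5, -0.7]
finger_gap: 85.4
{'time': 2.15, 'joint_pos': array([13.66, -9.03, 98.55,  0.12, 90.55, 95.5 ]), 'qd': array([-3.22, -1.  ,  0.74, -1.33,  0.18, -2.58]), 'joint_efforts': array([  1.64, -41.94, -50.82,   0.36,  -0.07,   0.73]), 'tool_pos': array([469.24, 167.57, 260.91]), 'tcp_rot': array([-179.88,    0.08,    8.16]), 'ft_force': array([ 0.34,  0.52, -0.65]), 'wrist_torque': array([ 0.03,  0.03, -0.  ]), 'finger_gap': 85.40077729771934}
[539.17 176.34 403.21]
```

View pics/w1.png

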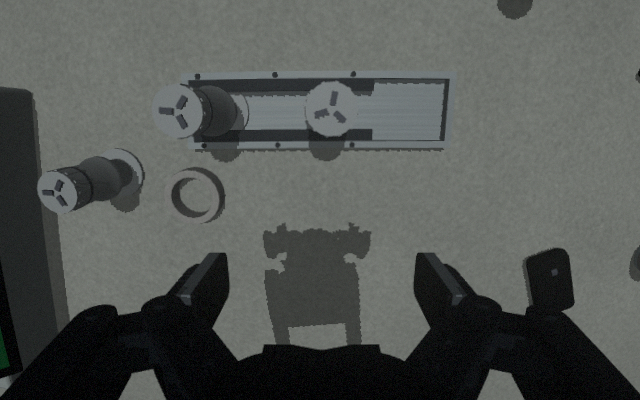

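The wrist view shows the mid carrier's cap at about (332,108), the spare's at (178,111), and the pocket end at x≈447. I'll zoom for accurate corners.

```bash
python3 - <<'E'
from h import *
t=cv2.imread('pics/w1.png')
a=cv2.resize(t[55:165,140:300],None,fx=5,fy=5,interpolation=cv2.INTER_CUBIC); cv2.imwrite('pics/zw1a.png',np.clip(a*1.8,0,255).astype('uint8'))
a=cv2.resize(t[55:165,300:460],None,fx=5,fy=5,interpolation=cv2.INTER_CUBIC); cv2.imwrite('pics/zw1b.png',np.clip(a*1.8,0,255).astype('uint8'))
E
```

```text
(no output)
```

View pics/zw1a.png

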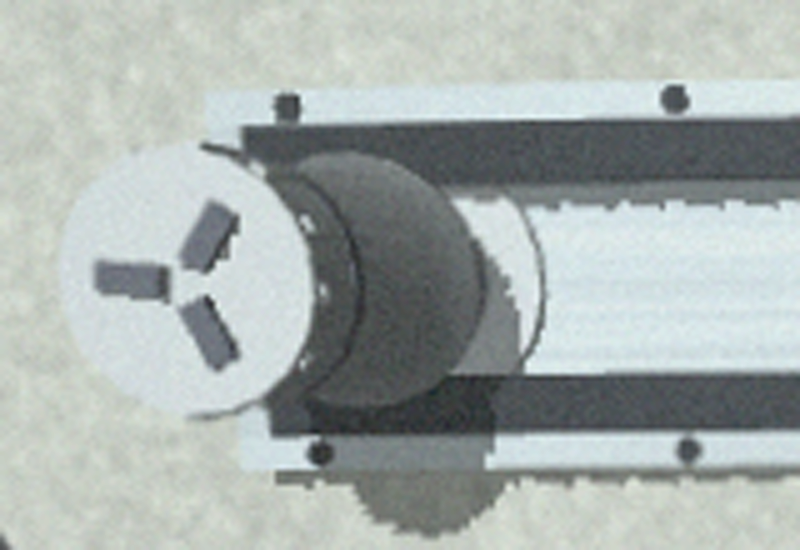

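View pics/zw1b.png

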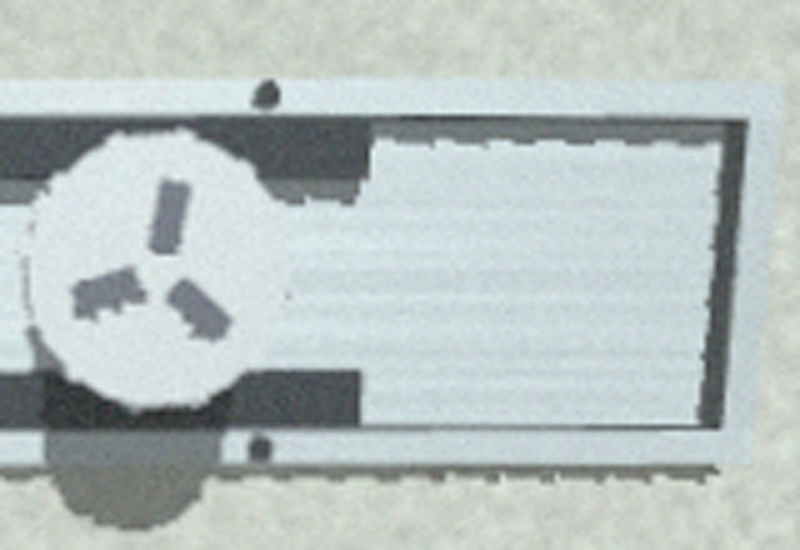

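```bash
python3 - <<'E'
from h import *
np.set_printoptions(precision=1,suppress=True)
W=load('w1');T=load('top0');S=load('side0')
L=lambda u,v:((u+.5)/5-.5+140,(v+.5)/5-.5+55)
Rr=lambda u,v:((u+.5)/5-.5+300,(v+.5)/5-.5+55)
tp=lambda u,v:((u+.5)/5.9-.5+190,(v+.5)/5.9-.5+165)
sp=lambda u,v:((u+.5)/4.5-.5+225,(v+.5)/4.5-.5+205)
FL,NL,FR,NR=[onz(W,*p,19) for p in (L(205,92),L(240,470),Rr(785,83),Rr(752,463))]
print(FL,NL,FR,NR)
c=(FL+NL+FR+NR)/4; d=(FL+NL-FR-NR)/2; print('len',np.linalg.norm(d),'wid',np.linalg.norm(FL-NL),np.linalg.norm(FR-NR))
x=d/np.linalg.norm(d); y=np.array([-x[1],x[0],0]); print('c',c,'yaw',np.degrees(np.arctan2(x[1],x[0])))
print('height NR',tri(ray(W,*Rr(752,463)),ray(T,*tp(706,270)))[0])
for n,a,b,e in(('mid',Rr(162,269),tp(365,192),sp(258,103)),('spare',L(187,280),tp(86,228),sp(138,293))):
    X=onz(W,*a,134); print(n,X,'dock',(X-c)@x,(X-c)@y, 'W+T',tri(ray(W,*a),ray(T,*b))[0],'W+S',tri(ray(W,*a),ray(S,*e))[0])
st=onz(T,325,127,130);print('stray',st, 'pocket',c-108*x)
E
```

```text
[560.3 344.5  19. ] [473.6 332.6  19. ] [607.5  28.7  19. ] [520.9  15.4  19. ]
len 320.0171963142963 wid 87.54614630029192 87.61338871032012
c [540.6 180.3  19. ] yaw 98.49172655670016
height NR [520.8  16.2  20.7]
mid [542.9 168.3 134. ] dock -12.272566058634547 -0.5322185196832384 W+T [542.5 168.5 135.7] W+S [541.6 167.  127. ]
spare [523.8 296.  134. ] dock 116.93381999606268 -0.47144058427806756 W+T [523.9 295.  136.3] W+S [521.8 294.9 133.6]
stray [740.6 -25.8 130. ] pocket [556.5  73.5  19. ]
```

```bash
python3 -m jog '[[0.03,0.004,0.01,-0.006,1],[0.06,0.008,0.03,-0.006,1],[0.073,0.0097,0.06,-0.006,1],[0.073,0.0097,0.09,-0.006,1],[0.073,0.0097,0.115,-0.006,1],[0.073,0.0097,0.14,-0.006,1],[0.073,0.0097,0.16,-0.006,1],[0.073,0.0097,0.172,-0.006,1],[0.073,0.0097,0.172,-0.006,1],[0.073,0.0097,0.172,-0.006,1]]'; python3 - <<'E'
from h import *
snap('wrist','w2');snap('side','s2')
E
```

```text
time: 3.2
tool_pos: [543.5, 166.4, 89.7]
tcp_rot: [-179.9, 0.0, 8.4]
ft_force: [0.1, 0.2, 0.0]
finger_gap: 85.7
```

View pics/w2.png

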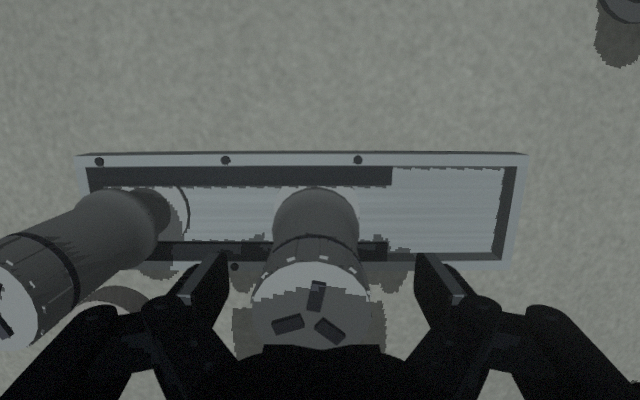

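The carrier stands centred between the fingers (cap at about 315,310). Closing now.

```bash
python3 -m jog '[[0,0,0,0,0],[0,0,0,0,0],[0,0,0,0,0],[0,0,0,0,0],[0,0,0,0,0],[0,0,0,0,0],[0,0,0,0,0],[0,0,0,0,0]]' 60
```

```text
time: 4.1
tool_pos: [544.7, 167.4, 91.5]
tcp_rot: [-179.9, -0.2, 8.4]
ft_force: [-0.0, 3.3, 5.4]
finger_gap: 42.6
```

```bash
python3 -m jog '[[0,0.008,0,0,0],[0,0.018,0,0,0],[0,0.03,0,0,0],[0,0.042,0,0,0],[0,0.054,0,0,0],[0,0.064,0,0,0]]'; python3 -m jog '[[0,0.01,0,0,0],[0,0.02,0,0,0],[0,0.028,0,0,0],[0,0.03,0,0,0],[0,0.03,0,0,0],[0,0.03,0,0,0]]'; python3 - <<'E'
from h import *
print(r.sense()['tool_pos'],r.sense()['ft_force'])
snap('top','t3');s=snap('side','s3')
a=cv2.imread('pics/s3.png');b=cv2.imread('pics/t3.png')
a=cv2.resize(a[190:340,220:370],None,fx=3,fy=3);b=cv2.resize(b[130:230,190:290+10],(330,300)); 
b=cv2.resize(cv2.imread('pics/t3.png')[150:300,190:340],None,fx=2.5,fy=2.5)
b=cv2.copyMakeBorder(b,0,450-b.shape[0],0,0,0)
cv2.imwrite('pics/z3.png',np.clip(np.hstack([a,b[:,:340]])*1.5,0,255).astype('uint8'))
E
```

```text
time: 4.7
tool_pos: [554.4, 102.9, 91.6]
tcp_rot: [-179.9, -0.2, 8.4]
ft_force: [-0.2, 4.0, 3.9]
finger_gap: 42.8
time: 5.3
tool_pos: [558.9, 72.6, 91.5]
tcp_rot: [-180.0, -0.2, 8.4]
ft_force: [-0.1, -2.0, 2.6]
finger_gap: 42.7
[558.91113516  72.61702587  91.4791172 ] [-0.13268322 -1.95566906  2.5580281 ]
```

View pics/z3.png

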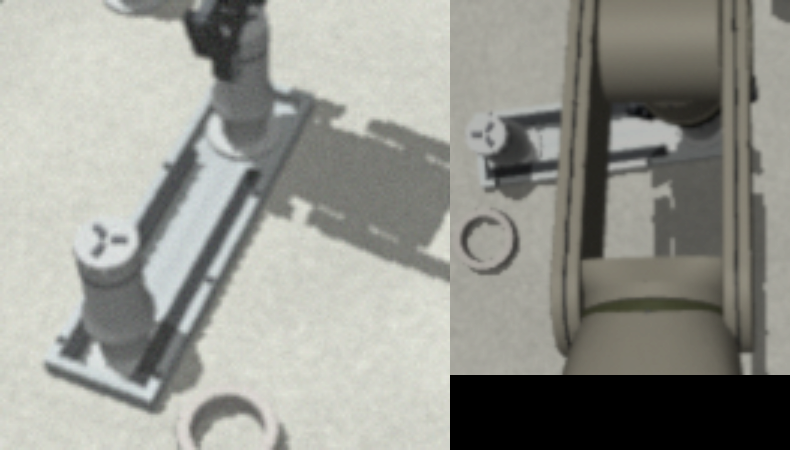

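The carrier is upright in the pocket, clear of the lips. Now I'll draw it straight up.

```bash
python3 -m jog '[[0,0,-0.006,0,0],[0,0,-0.015,0,0],[0,0,-0.025,0,0],[0,0,-0.035,0,0],[0,0,-0.045,0,0],[0,0,-0.055,0,0],[0,0,-0.06,0,0],[0,0,-0.06,0,0],[0,0,-0.06,0,0],[0,0,-0.06,0,0]]'; python3 - <<'E'
from h import *
s=snap('side','s4');snap('wrist','w4')
a=cv2.imread('pics/s4.png')
a=cv2.resize(a[170:340,220:370],None,fx=3,fy=3)
w=cv2.imread('pics/w4.png')
b=cv2.copyMakeBorder(cv2.resize(w[100:400,200:440],None,fx=1.4,fy=1.4),0,a.shape[0]-420,0,0,0)
cv2.imwrite('pics/z4.png',np.clip(np.hstack([a,b])*1.5,0,255).astype('uint8'))
E
```

```text
time: 6.4
tool_pos: [558.2, 72.6, 150.7]
tcp_rot: [-180.0, -0.1, 8.4]
ft_force: [-0.3, -1.0, -1.9]
finger_gap: 42.9
```

View pics/z4.png

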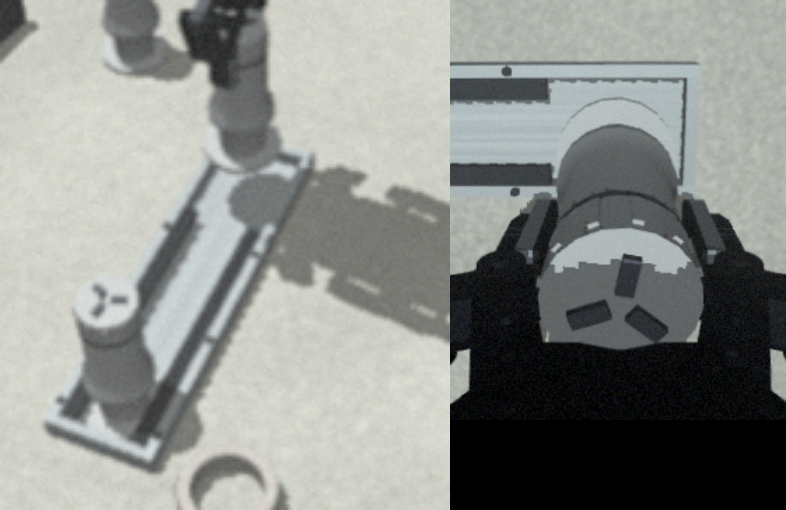

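```bash
python3 -m jog '[[0,0,0.015,0,0],[0,0,0.03,0,0],[0,0,0.042,0,0],[0,0,0.05,0,0],[0,0,0.053,0,0],[0,0,0.053,0,0],[0,0,0.053,0,0]]';  python3 -m jog '[[-0.006,0,-0.001,0,0],[-0.013,0,-0.002,0,0],[-0.02,0,-0.003,0,0],[-0.028,0,-0.004,0,0],[-0.036,0,-0.004,0,0],[-0.042,0,-0.004,0,0],[-0.042,0,-0.004,0,0]]'; python3 - <<'E'
from h import *
s=snap('side','s5')
a=cv2.imread('pics/s5.png')
a=cv2.resize(a[170:320,240:390],None,fx=4,fy=4)
cv2.imwrite('pics/z5.png',np.clip(a*1.5,0,255).astype('uint8'))
E
```

```text
time: 7.2
tool_pos: [558.8, 72.7, 98.3]
tcp_rot: [-180.0, -0.2, 8.4]
ft_force: [0.1, 0.2, -1.7]
finger_gap: 42.9
time: 7.9
tool_pos: [516.7, 66.4, 102.6]
tcp_rot: [-180.0, -0.2, 8.4]
ft_force: [3.7, 0.5, -0.9]
finger_gap: 43.0
```

View pics/z5.png

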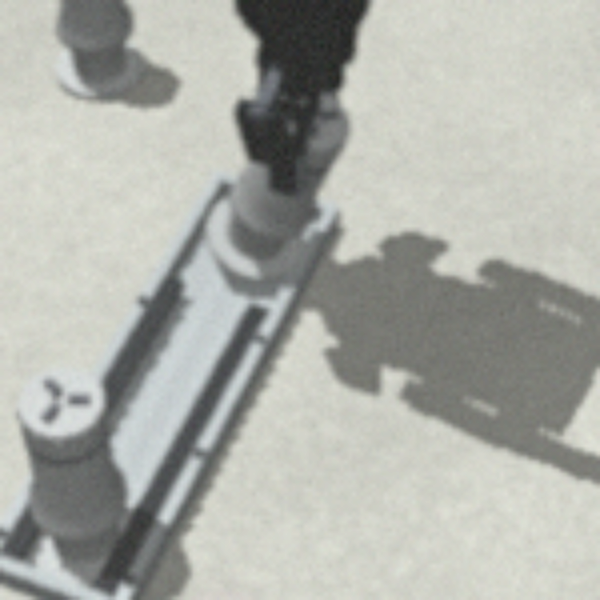

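```bash
python3 -m jog '[[-0.007,0,0.0005,0,0],[-0.014,0,0.0015,0,0],[-0.02,0,0.003,0,0],[-0.027,0,0.0055,0,0],[-0.034,0,0.008,0,0],[-0.041,0,0.011,0,0],[-0.047,0,0.0135,0,0],[-0.047,0,0.0135,0,0],[-0.047,0,0.0135,0,0]]'; python3 - <<'E'
from h import *
s=snap('side','s6')
a=cv2.imread('pics/s6.png')
a=cv2.resize(a[170:320,240:390],None,fx=4,fy=4)
cv2.imwrite('pics/z6.png',np.clip(a*1.5,0,255).astype('uint8'))
E
```

```text
time: 8.85
tool_pos: [469.7, 59.5, 88.1]
tcp_rot: [-180.0, -0.1, 8.4]
ft_force: [6.1, 1.1, -5.0]
finger_gap: 42.9
```

View pics/z6.png

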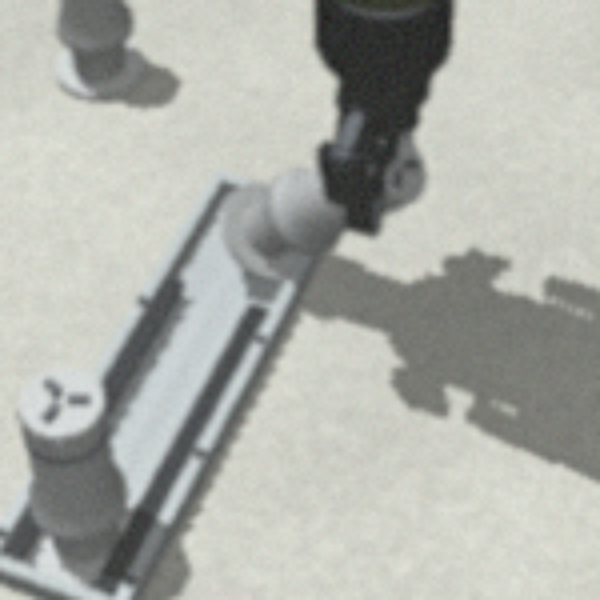

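```bash
python3 -m jog '[[0,0,0,0,0],[0.002,0,-0.001,0,0],[0.005,0,-0.008,0,0],[0.006,0,-0.02,0,0],[0.006,0,-0.04,0,0],[0.006,0,-0.06,0,0],[0.006,0,-0.08,0,0],[0.006,0,-0.1,0,0],[0.006,0,-0.12,0,0],[0.006,0,-0.12,0,0],[0.006,0,-0.12,0,0]]' 100; python3 - <<'E'
from h import *
for n in('side','wrist','top'): snap(n,n+'7')
a=cv2.imread('pics/side7.png')
a=cv2.resize(a[120:270,240:390],None,fx=3,fy=3)
w=cv2.imread('pics/wrist7.png')
w=cv2.resize(w[40:400,170:440],None,fx=1.25,fy=1.25)
cv2.imwrite('pics/z7.png',np.clip(np.hstack([a,w])*1.7,0,255).astype('uint8'))
E
```

```text
time: 10.0
tool_pos: [475.4, 60.3, 208.3]
tcp_rot: [-180.0, -0.1, 8.4]
ft_force: [-0.6, 0.8, -2.6]
finger_gap: 42.4
```

View pics/z7.png

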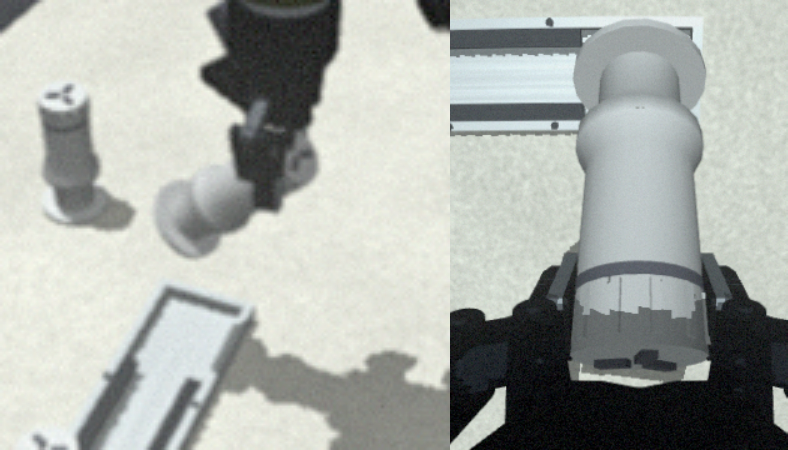

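View pics/top7.png

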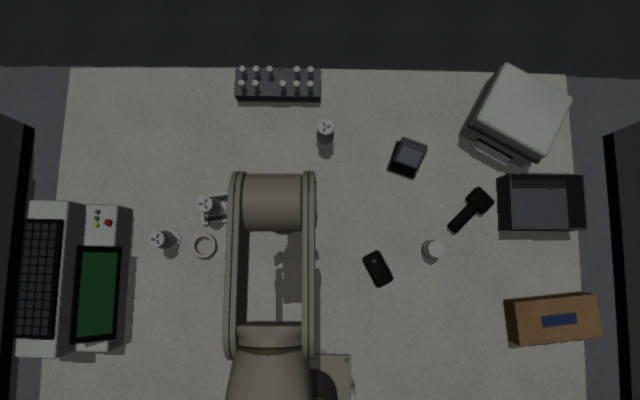

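```bash
python3 - <<'E'
from h import *
np.set_printoptions(precision=1,suppress=True)
W=load('wrist7');S=load('side7')
im=np.zeros(1)
fw=(321.6,97.3); fs=(302.7,192.7)
X,e=tri(ray(W,*fw),ray(S,*fs)); print('foot face',X,e)
a=np.radians(8.4); tx=np.array([np.cos(a),np.sin(a),0]); tcp=np.array([475.4,60.3,208.3])
g=tcp+np.array([0,0,21])
d=X-g; print('rel grasp: toolx',d@tx,'ty',d@np.array([np.sin(a),-np.cos(a),0]),'z',d[2],'tilt',np.degrees(np.arctan2(d@tx,-d[2])),np.linalg.norm(d))
# wrist only: intersect ray with plane tool-y = const through tcp -> predicted pixels for various tilts
for th in (35,40,45,50,55):
    t=np.radians(th); ax=-np.sin(t)*tx+np.array([0,0,np.cos(t)])
    u=np.cos(t)*tx+np.array([0,0,np.sin(t)])
    f=g-1.7*tx-102*ax
    print(th,'face ctr',proj(W,f),'far rim',proj(W,f+32*u),'side ctr',proj(S,f), 'capctr',proj(W,f+125*ax))
E
python3 - <<'E'
import cv2,numpy as np
a=cv2.imread('pics/side7.png');a=cv2.resize(a[140:230,280:360],None,fx=6,fy=6,interpolation=cv2.INTER_CUBIC)
cv2.imwrite('pics/z8.png',np.clip(a*1.7,0,255).astype('uint8'))
E
```

```text
foot face [550.   68.6 149.2] [np.float64(3.7023681680718887), np.float64(3.702368168072015)]
rel grasp: toolx 75.02183566277367 ty 2.6567426588270395 z -80.0849298936129 tilt 43.13037838975077 109.76761864881802
35 face ctr [319.6 133.1] far rim [319.5  87.6] side ctr [307.9 196.5] capctr [318.5 339.7]
40 face ctr [319.6 121.9] far rim [319.4  76. ] side ctr [305. 194.] capctr [318.5 340.9]
45 face ctr [319.5 110.8] far rim [319.3  64.4] side ctr [302.4 191.4] capctr [318.5 341.6]
50 face ctr [319.5  99.8] far rim [319.2  53.1] side ctr [299.9 188.7] capctr [318.6 341.8]
55 face ctr [319.4  88.9] far rim [319.   41.9] side ctr [297.6 185.9] capctr [318.6 341.6]
```

View pics/z8.png

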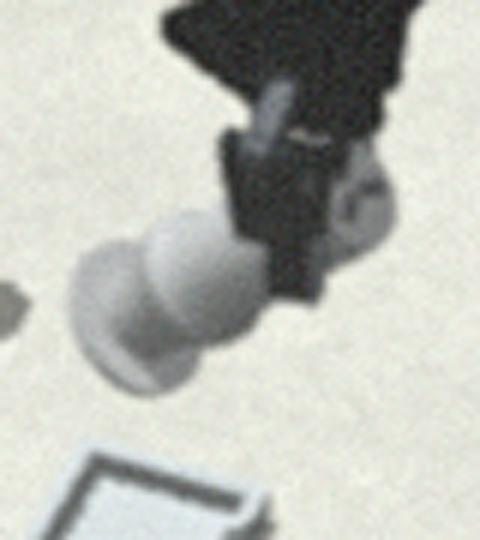

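```bash
python3 -m jog '[[0,0.01,0,0.02,0],[0,0.025,0,0.06,0],[0,0.045,0,0.11,0],[0,0.065,0,0.16,0],[-0.001,0.085,0,0.21,0],[-0.002,0.105,0,0.26,0],[-0.002,0.125,0,0.31,0],[-0.003,0.145,0,0.36,0],[-0.004,0.165,0,0.41,0],[-0.004,0.182,0,0.46,0],[-0.0045,0.194,0,0.485,0],[-0.0045,0.2015,0,0.496,0],[-0.0045,0.2015,0,0.496,0],[-0.0045,0.2015,0,0.496,0]]'; python3 - <<'E'
from h import *
for n in('side','wrist','top'): snap(n,n+'9')
a=cv2.imread('pics/side9.png');w=cv2.imread('pics/wrist9.png');t=cv2.imread('pics/top9.png')
cv2.imwrite('pics/z9a.png',np.clip(cv2.resize(w,None,fx=1.25,fy=1.25)*1.7,0,255).astype('uint8'))
cv2.imwrite('pics/z9b.png',np.clip(np.hstack([cv2.resize(a[80:230,250:400],None,fx=2.6,fy=2.6),cv2.resize(t[90:240,300:450],None,fx=2.6,fy=2.6)])*1.7,0,255).astype('uint8'))
E
```

```text
time: 11.55
tool_pos: [499.5, -139.4, 206.2]
tcp_rot: [-179.9, 0.1, -20.0]
ft_force: [0.7, 0.7, -2.7]
finger_gap: 42.5
```

View pics/z9a.png

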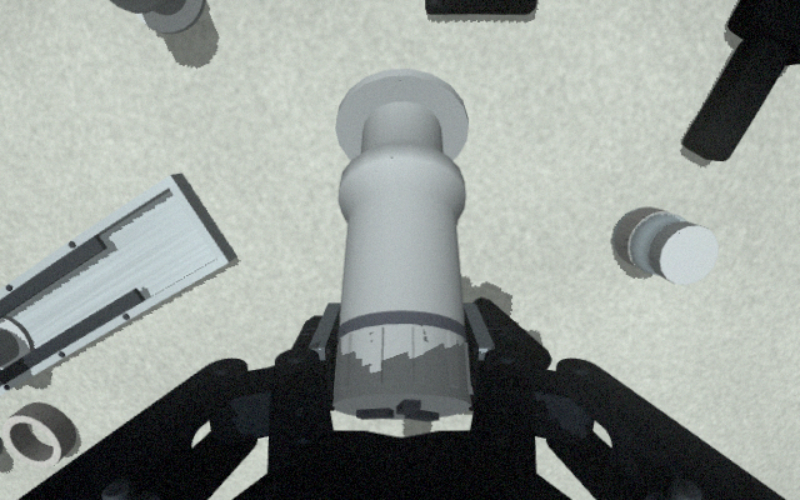

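View pics/z9b.png

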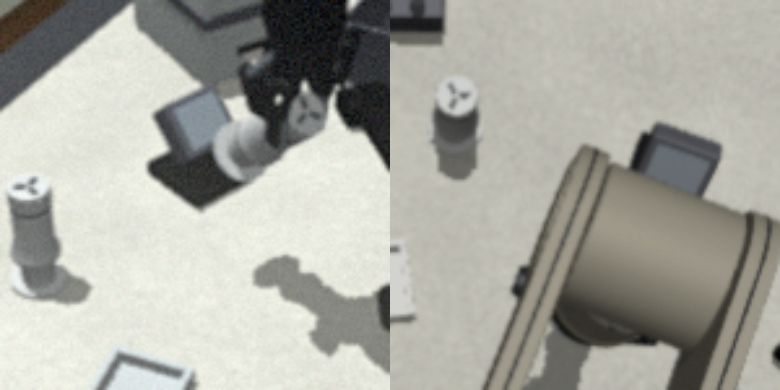

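```bash
python3 - <<'E'
from h import *
np.set_printoptions(precision=1,suppress=True)
W=load('wrist9');T=load('top0');S=load('side0')
L=onz(W,427/1.25,18/1.25,2);R=onz(W,536/1.25,19/1.25,2); d=R-L; print('stand edge',L,R,np.linalg.norm(d),'dir',np.degrees(np.arctan2(d[1],d[0])), 'mid',(L+R)/2)
C={}
for n,s,(x0,y0,x1,y1),seed in(('top',T,(375,125,440,190),(410,157)),('side',S,(295,100,360,165),(328,126))):
    g=cv2.cvtColor(cv2.GaussianBlur(s['pixels'],(3,3),0),cv2.COLOR_RGB2GRAY)
    m=np.zeros((g.shape[0]+2,g.shape[1]+2),np.uint8)
    cv2.floodFill(g.copy(),m,seed,255,10,10,cv2.FLOODFILL_FIXED_RANGE|cv2.FLOODFILL_MASK_ONLY|(255<<8))
    m=m[1:-1,1:-1]; M=cv2.moments(m,True); c=(M['m10']/M['m00'],M['m01']/M['m00'])
    cn=max(cv2.findContours(m,cv2.RETR_EXTERNAL,cv2.CHAIN_APPROX_NONE)[0],key=cv2.contourArea)
    print(n,M['m00'],c,cv2.minAreaRect(cn),cv2.boundingRect(cn)); C[n]=c
X,e=tri(ray(T,*C['top']),ray(S,*C['side'])); print('win',X,e,'top@90',onz(T,*C['top'],90),'side@90',onz(S,*C['side'],90))
E
```

```text
stand edge [ 647.8 -215.2    2. ] [ 618.5 -297.7    2. ] 87.55090692554091 dir -109.5670503344723 mid [ 633.1 -256.5    2. ]
top 347.0 (409.5590778097983, 155.63976945244957) ((409.6000671386719, 155.6999969482422), (22.45216941833496, 16.127614974975586), 18.43494987487793) (397, 146, 26, 21)
side 527.0 (340.8349146110057, 118.15939278937381) ((349.10003662109375, 115.19999694824219), (16.54690170288086, 64.39875793457031), 63.43495178222656) (318, 99, 61, 38)
win [ 644.2 -263.1  133.7] [np.float64(18.8228569783849), np.float64(18.82285697838507)] top@90 [ 673.  -266.8   90. ] side@90 [ 654.3 -323.3   90. ]
```

```bash
python3 - <<'E'
from h import *
np.set_printoptions(precision=1,suppress=True)
T=load('top0');S=load('side0')
print(tri(ray(T,409.56,155.64),ray(S,327.9,126.2)),onz(S,327.9,126.2,90))
E
```

```text
(array([ 671.2, -268. ,   88.3]), [np.float64(2.3660850387172863), np.float64(2.366085038717044)]) [ 667.7 -266.5   90. ]
```

```bash
python3 -m jog '[[0.002,0.01,-0.002,0,0],[0.005,0.025,-0.002,0,0],[0.01,0.04,-0.002,0,0],[0.02,0.052,-0.002,0,0],[0.032,0.06,-0.002,0,0],[0.044,0.061,-0.002,0,0],[0.054,0.061,-0.002,0,0],[0.061,0.061,-0.002,0,0],[0.064,0.061,-0.002,0,0],[0.064,0.061,-0.002,0,0],[0.064,0.061,-0.002,0,0],[0.064,0.061,-0.002,0,0]]'; python3 - <<'E'
from h import *
for n in('side','wrist','top'): snap(n,n+'10')
a=cv2.imread('pics/side10.png');w=cv2.imread('pics/wrist10.png')
cv2.imwrite('pics/z10a.png',np.clip(cv2.resize(w,None,fx=1.25,fy=1.25)*1.7,0,255).astype('uint8'))
cv2.imwrite('pics/z10b.png',np.clip(cv2.resize(a[80:180,280:380],None,fx=6,fy=6,interpolation=cv2.INTER_CUBIC)*1.7,0,255).astype('uint8'))
E
```

```text
time: 12.9
tool_pos: [538.7, -218.0, 208.3]
tcp_rot: [-180.0, 0.1, -19.9]
ft_force: [0.4, 0.4, -2.3]
finger_gap: 42.5
```

View pics/z10a.png

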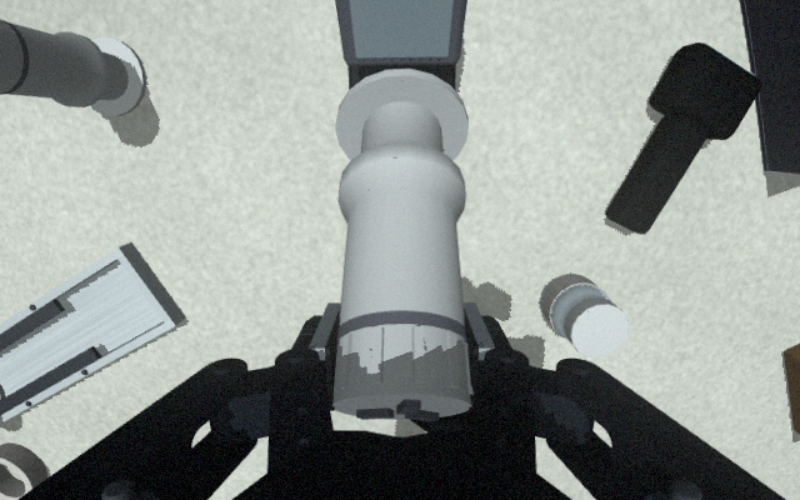

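View pics/z10b.png

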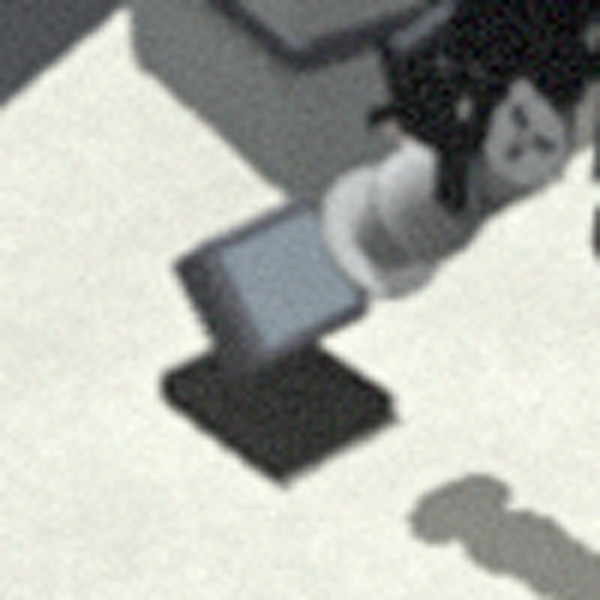

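```bash
python3 - <<'E'
from h import *
np.set_printoptions(precision=1,suppress=True)
W=load('wrist10');S=load('side10')
X,e=tri(ray(W,321.6,97.6),ray(S,343,118.5)); print('foot disc',X,e)
a=np.radians(160.4);nh=np.array([np.cos(a),np.sin(a),0]); n=(nh+[0,0,1])/2**.5; up=([0,0,1]-nh)/2**.5; lat=np.array([-np.sin(a),np.cos(a),0])
w=np.array([671,-266,90.])
d=X-w; print('out',d@n,'along',d@up,'lat',d@lat)
g=np.array([538.7,-218,229.3]); v=g-X; print('tilt',np.degrees(np.arctan2(v@nh,v[2])),np.linalg.norm(v))
# cap rim centre from side (cap face) & wrist band? cap centre side
c,dr=ray(S,280+524/6,80+133/6)
# cap centre lies in vertical plane thru X with normal lat
t=((X-c)@lat)/(dr@lat); P=c+dr*t; v=P-X; print('cap',P,'tilt',np.degrees(np.arctan2(v@nh,v[2])),np.linalg.norm(v))
# wrist only: apparent neck/foot relation: far rim ray with circle plane
for th in (40,45,50,55):
    t=np.radians(th); ax=np.sin(t)*nh+np.array([0,0,np.cos(t)])
    u=-np.cos(t)*nh+np.array([0,0,np.sin(t)])
    f=g+1.7*nh-107*ax; dd=f-w
    print(th,f,'win',dd@n,dd@up,dd@lat,'rim low',f+32*u@np.eye(3) if 0 else proj(W,f+32*u),proj(W,f+32*u+5*ax))
E
```

```text
foot disc [ 610.8 -246.9  149.2] [np.float64(2.297286962711993), np.float64(2.297286962712068)]
out 86.50063776918655 along -2.8187227637326813 lat 2.167636115886736
tilt 44.07349841574173 111.56971712127093
cap [ 524.7 -216.2  247.5] tilt 42.920321687530404 134.24513091170832
40 [ 601.9 -240.5  147.3] win 92.6245159760555 -11.543063907299564 -0.8385150558315351 rim low [319.   72.5] [319.  78.]
45 [ 608.4 -242.8  153.6] win 92.21734867187232 -2.217399433300146 -0.8385150558315339 rim low [318.8  60.4] [318.8  66.7]
50 [ 614.3 -244.9  160.5] win 92.62451597605556 7.108265040699244 -0.8385150558315062 rim low [318.6  48.3] [318.6  55.5]
55 [ 619.7 -246.8  167.9] win 93.84291909956607 16.362955577061328 -0.8385150558314981 rim low [318.4  36.4] [318.4  44.7]
```

All the estimates agree: foot about 87–92 mm out, within about 5 mm of the axis, and tilted 43–48°. I'll hold for a second to check for creep.

```bash
python3 -m jog '[[0,0,0,0,0],[0,0,0,0,0],[0,0,0,0,0],[0,0,0,0,0],[0,0,0,0,0],[0,0,0,0,0],[0,0,0,0,0],[0,0,0,0,0]]'; python3 - <<'E'
from h import *
np.set_printoptions(precision=2,suppress=True)
snap('wrist','w11'); snap('top','t11')
a=cv2.GaussianBlur(cv2.imread('pics/wrist10.png',0),(5,5),0)[40:240,260:390];b=cv2.GaussianBlur(cv2.imread('pics/w11.png',0),(5,5),0)[40:240,260:390]
print('shift',cv2.phaseCorrelate(a.astype(float),b.astype(float)),cv2.absdiff(a,b).mean())
a=cv2.imread('pics/top0.png',0);b=cv2.imread('pics/t11.png',0)
for n,(x,y) in dict(spare=(205,203),stray=(325,128),short=(160,240),jar=(432,250),tape=(204,246),scanner=(475,205),mouse=(377,268)).items():
    A=a[y-20:y+20,x-20:x+20].astype(float);B=b[y-20:y+20,x-20:x+20].astype(float); print(n,cv2.phaseCorrelate(A,B),abs(A-B).mean())
s=r.sense();print(s['time'],s['tool_pos'],s['qd'],s['finger_gap'],s['ft_force'])
E
```

```text
time: 13.85
tool_pos: [538.8, -218.1, 208.4]
tcp_rot: [-180.0, 0.1, -19.9]
ft_force: [0.1, -0.5, -1.8]
finger_gap: 42.5
shift ((0.5148185779112993, 0.01943865001125289), 1.0031299624464287) 0.5474230769230769
spare ((-0.014863997902061499, -0.04725325682719017), 0.9952692622828273) 5.11625
stray ((-0.03293735875540804, 0.015780560385810105), 0.9805946863680636) 5.401875
short ((0.0009276531504660568, 0.00287903472255735), 0.9936052556731936) 5.2375
jar ((-0.8125615743307506, 0.6630820237978057), 0.31261963884580146) 32.4875
tape ((0.02224543877434826, 0.004603490923503983), 1.000467979387644) 5.529375
scanner ((-0.3979453959132009, -0.875909933535425), 0.39586761117759517) 35.64125
mouse ((-3.4191820425825235, -19.185077002075104), -0.0030558839679093097) 42.3825
13.95 [ 538.81 -218.09  208.37] [ 0.08 -0.06 -0.01  0.    0.04  0.01] 42.160092764397795 [ 0.26  0.56 -2.12]
```

```bash
python3 - <<'E'
from h import *
print(r.hand_in()); print(r.sense()['time'])
E
```

```text
the job is handed in; nothing more can be done
None
the job is handed in; nothing more can be done
```

The carrier is held tipped in front of the code reader, and I handed the job in at about 14 s of the 45 s allowed; no verdict is reported.

**What I did:** I gripped the carrier nearer the pocket near its cap, slid it about 97 mm along the rail into the pocket and drew it 60 mm straight up. The moves cannot tilt the tool. So I lowered the foot back into the pocket, pressed its rim against the pocket's near wall and swung the carrier over in the jaws, with a push of about 6 N. I then raised the grip to 100 N, lifted it clear, turned it and brought it in front of the glass.

**Last checks:**
- **Position:** the foot is about 87–92 mm out from the glass and within about 5 mm of the window axis.
- **Tilt:** my estimates ran from 43° to about 49° against the 45° wanted. The side view gave 43–44° and the wrist view up to about 49°, all well inside the 0.3 rad limit.
- **Height and stillness:** the foot is about 150 mm up. There was no visible creep over about 1 s of holding, and the wrist force of about 2 N is just the carrier's weight.
- **Other things:** the spare, both strays and the tape had not moved in the top view.

**What did not check:** the arm hid the jar, scanner and mouse in the last top view, so the comparison failed for them. The jar and scanner stood upright and in place, by eye, in the wrist view. The mouse was not rechecked, but the arm was never low near it.

**Disagreements:** the side camera differed from the other two by a few mm, and in one pairing put the carrier's cap 7 mm too low.

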